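# Clear a stuck suction filter and put it away under the service case's tray

## Task

The filter cartridge is stuck in the barrel held in the vice: take the wooden dowel, push the cartridge with it right out of the barrel's wide end, and lay the dowel back in its rest. Put the cartridge in the bottom compartment of the service case, beneath the cantilever tray, and finish with the tray lowered fully home, let down under control and not dropped. Leave the bottle, the gauge and the screwdriver where they are.

Things in the scene. Friction and masses are not known exactly. Their poses are not given: they have to be found in the camera images.
- vice: Grey bench vice, fixed; the level aluminium filter barrel is clamped in it. Origin on the bench under the barrel's middle; +x is the way the cartridge leaves. Barrel: along x, 90 mm long (x -45 to +45), 40 mm outside, axis 80 mm above the bench. Jaws: x -30 to +30, 94 mm high, y -51 to +51 mm. Foot radius 50 mm. The screw and its cross handle stick out to y = -115 mm, 62 mm high.
- barrel_entry (a point): Centre of the barrel's narrow mouth, a 20 mm hole (12 mm deep, then the bore widens to 28 mm); the cartridge cannot pass it. Axes as the vice: +x points into the barrel along its axis.
- barrel_exit (a point): Centre of the barrel's wide mouth (28 mm bore), through which the cartridge leaves; +x points out of the barrel.
- cartridge: Filter cartridge: dark 22 mm cylinder between two eight-sided brass caps (8 mm long, 24 mm over flats, 26 over corners); 45 mm long in all, 90 g. Origin at its centre, x along it. A leaf spring over it in the bore grips it until 8 mm short of the exit: it takes about 8 to 15 N to slide. Once out it drops about 55 mm into the dish and lies in any direction or stands on end.
- dish: Steel dish, fixed, under the exit: 110 mm along its x (the vice's x), 132 mm along y, rim 27 mm high; floor a shallow V, 6 mm above the bench along the middle, 13 mm at the sides. Origin on the bench under its centre.
- dowel: Plain wooden dowel, 12 mm in diameter and 240 mm long, both ends alike, 25 g. Origin at its centre, x along its length. At the start it lies in the two V notches of its rest, its axis 35 mm above the bench.
- rest: Grey plastic dowel rest, fixed: base 140 x 50 x 10 mm with two V-notched posts at x = -55 and +55 mm (12 mm thick, 45 mm high, V 36 mm wide at the top) that carry the dowel level along x, its axis 35 mm above the bench. Free room between the posts: 98 mm. Origin on the bench under its centre.
- case: Open grey service case fixed to the bench: 150 mm along x, 220 mm along y, walls 4 mm thick and 85 mm high, floor 4 mm thick; the inside is one compartment. Origin on the bench under its centre; -x is its front. The black tray (144 x 214 x 32 mm) covers it.
- tray_handle (a point): Middle of the tray's handle: a level steel bar 12 mm in diameter, 100 mm long along the case's y, on two posts 94 mm apart, 26 mm above the tray's rim. With the tray down it is 143.5 mm above the bench over the case's centre. Tray and handle stay level as they swing.
- tray_arm (a joint): Angle q of the tray's parallel 90 mm arms: 0 = tray down on the case, 2.0 = stop, tray up and behind the case. Handle's shift from closed: 90 mm x (cos 20deg - cos(20deg + q)) to the case's +x and 90 mm x (sin(20deg + q) - sin 20deg) up: 146 and 33 mm at the stop, 59 up at most. 300 g, nearly free hinges: it falls shut below q = 1.22 and stays up, on the stop, beyond.
- bottle: Clear humidifier jar with a white cap, 68 mm across and 135 mm tall, standing on the bench; not to be moved. Origin under its centre.
- gauge: Round steel pressure gauge lying on its back, 64 mm across and 25 mm high with a brass stem; not to be moved. Origin under the dial's centre.
- screwdriver: Screwdriver with a black handle, about 170 mm long, lying on the bench; not to be moved. Its x is along it.
Mind the look-alikes: they are no part of the job. What is meant by the rest is not red, and is the smaller of those in its own colour. Of the things that look like the dowel, the larger one is meant.

How it is judged:
By the outcome, as a careful person would: the job done as asked, in the order asked, and still so for the second after the job is handed in, with the robot touching nothing.
It also fails if it takes over 72 s, if anything falls off the work surface, if the arm or the gripper's body presses on something with over 40 N, if the wrist force passes 120 N, or if a joint passes its speed limit or range.

## Robot

A 6-joint arm with a two-finger parallel gripper is mounted at the origin on the work surface. World frame = base frame: x ahead of the robot, y to its left, z up, the work surface at z = 0. Lengths are in m, angles in rad, forces in N, time in s.
With the tool pointing down it reaches from about 0.325 to 0.85 m from the base axis. Payload 4.4 kg.
Tool frame: the origin (TCP) lies at the very end of the fingers, on their centre line; the grasp point (between the pads) lies 19 mm behind it; z points along the fingers, y is the direction in which the jaws open and shut (so a half turn about z gives the same grasp; the last joint's range is limited). The gripper opens to 94 mm and grips with 3 to 60 N. Pads are 16 mm wide; open, the fingers measure 119 mm over their backs; the gripper's body (75 mm by 177 mm) begins 78 mm behind the grasp point.
Start: joints at [-1.312, 0.207, 1.542, -0, 1.393, -0.15], TCP at [0.229, -0.528, 0.205] pointing down, gripper open.
Joint ranges: [-2.73, 2.73], [-0.86, 2.22], [0.23, 2.46], [-1.11, 4.25], [0.08, 2.63], [-2.82, 2.82]. Speed limits (rad/s): [2.79, 2.79, 3.14, 3.14, 3.14, 3.14].

## Interface

Orientations are given as a rotation vector (axis times angle).
In Python, from plant import * gives the robot as it stands.
- The arm moves only by the tool apply_moves, never from a script. Its arguments are lists of equal length, an entry for each row: "slide": the shift along the world's x, y, z in mm, a list of three; "roll": the turn about the world's z in rad. A call has 1 to 10 rows; each row is the pose to reach, as a shift and turn from the pose measured when the call began; what a row does not reach only later rows make up. A row lasts 1/10 s, in which the tool goes at most 50 mm and 8.59 degrees, less where a joint would pass 70% of its speed; a pose out of reach is approached as far as the arm can. A call with a gripper value outside its range is refused whole. "hand" is the finger opening in mm, from 0 to 94, set as the call begins (left out, the last holds). The fingers move at their own pace and stop on an object; "squeeze" is the grip in N (left out, the last holds). Time passes only in rows, so rows that repeat a pose let the fingers close. It gives the time, the measured TCP pose, the force and the opening at its end, in the units of the state.
- read_state(): the state, without advancing time (a new reading comes with each control period).
- get_image(name): name is "side" or "top" or "wrist"; returns a dict with "pixels" (400x640x3 uint8, red, green, blue), "K" (3x3 intrinsics, pixels), "R" (3x3) and "t" (3): a world point X has camera coordinates R X + t. Camera axes: x right, y down, z forward; pixel columns grow to the right and rows downward; lengths in m; the calibration is good to about 2 mm. A picture is of the moment at which its call begins. There is no depth.
- job_done(): hands the job in, once; it reports no verdict.
The state is a dict: "time": time; "q": joint angles; "joint_velocities": joint speeds; "joint_efforts": joint torques, N m; "tcp_pos": TCP position; "ee_rot": TCP orientation; "contact_force": force on the tool from outside, world axes, zero at the start; "ft_torque": the same for the moment, N m; "width": finger opening in m.
Only numpy, scipy, OpenCV 4.12 (cv2) and the standard library are available. Lean on these libraries where they do the work, as an engineer would, in place of code of your own. Each camera call takes 0.05 s, during which the arm holds its last target. There are 200 camera calls.

## Working session

There is one attempt and no reset: what is moved stays moved. The work goes in short steps, Python scripts to look and compute and a tool call to move; the robot and the scene stay as the last step left them, time stands still between calls to the robot, and variables do not carry over. Pictures are saved under pics/ and viewed, about 8 in all and at most 12, crops included, and the job is handed in when it is done.

Besides the shell and the picture viewer there is one more tool, called after "Emit:" as name([rows], argument=value, ...), one row to a line, values as JSON. apply_moves: Moves the arm, as the interface text tells. Its arguments: {"type":"object","properties":{"slide":{"type":"array"},"roll":{"type":"array"},"hand":{"type":"number"},"squeeze":{"type":"number"}},"required":["slide","roll"]}

```bash
mkdir -p pics; ls; cat > h.py <<'E'
from plant import *
import numpy as np, cv2
def snap(n,f):
    d=get_image(n); np.savez('pics/'+f+'.npz',**{k:d[k] for k in('pixels','K','R','t')}); cv2.imwrite('pics/'+f+'.png',d['pixels'][:,:,::-1]); return d
def load(f): return np.load('pics/'+f+'.npz')
def at(d,uv,z):
    K,R,t=d['K'],d['R'],d['t']; r=R.T@np.linalg.solve(K,[uv[0],uv[1],1]); c=-R.T@t
    return c+r*(z-c[2])/r[2]
def proj(d,X):
    p=d['K']@(d['R']@np.array(X,float)+d['t']); return p[:2]/p[2]
E
python3 - <<'E'
from h import *
for n in('top','side'):
    d=snap(n,n+'0'); print(n,-d['R'].T@d['t'],d['K'][0,0],d['R'][2])
print(read_state())
E
```

```text
pics
top [0.37073411 0.12432654 1.14809525] 419.8429952052206 [ 0.12003272 -0.00247757 -0.99276684]
side [0.30478452 0.91122591 0.83244727] 410.6557544418311 [ 0.17244679 -0.7212805  -0.67083272]
{'time': 0.1, 'q': array([-1.31250057e+00,  2.07331109e-01,  1.54279956e+00,  1.20236556e-07,
        1.39350353e+00, -1.50496262e-01]), 'joint_velocities': array([-2.37182507e-04, -1.12187285e-03, -5.83102769e-03, -1.04043368e-04,
        7.51002351e-05, -4.67124618e-04]), 'joint_efforts': array([ 1.49701445e-04, -3.71862745e+01, -2.82292289e+01,  7.00910389e-02,
        3.10852204e-02, -6.37813787e-05]), 'tcp_pos': array([ 0.22836681, -0.52691304,  0.20441448]), 'ee_rot': array([-3.07420035e+00, -6.37253395e-01,  1.72467473e-04]), 'contact_force': array([-0.33009454,  0.50272649,  0.03345067]), 'ft_torque': array([0.03083047, 0.04149199, 0.03220136]), 'width': 0.09433773297600852}
```

View pics/top0.png

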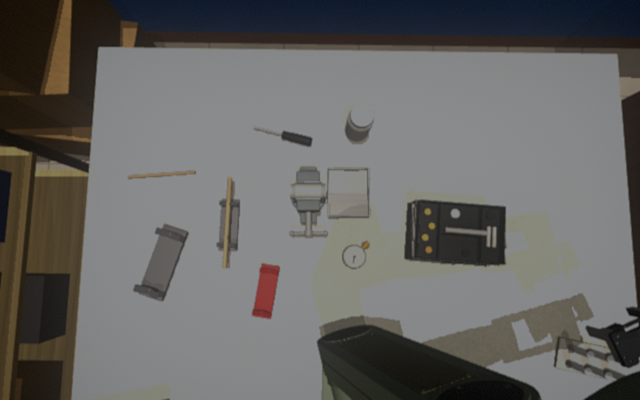

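View pics/side0.png

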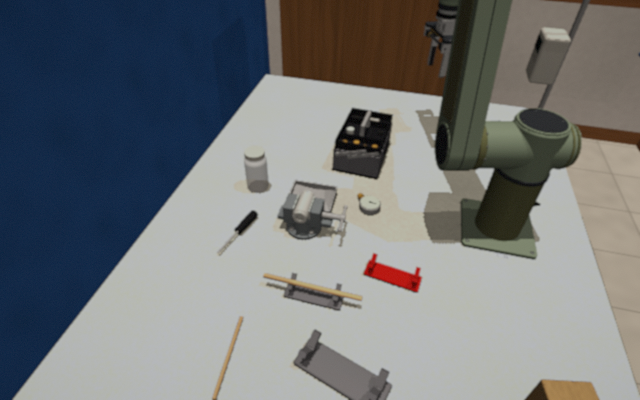

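```bash
python3 - <<'E'
from h import *
a=load('top0')['pixels'][:,:,::-1]; b=load('side0')['pixels'][:,:,::-1]
A=cv2.resize(a[150:280,210:410],None,fx=4,fy=4,interpolation=2)[:,:800]
A2=cv2.resize(a[190:275,395:515],None,fx=4,fy=4,interpolation=2)
B=cv2.resize(b[100:185,325:405],None,fx=4,fy=4,interpolation=2)
cv2.imwrite('pics/c1.png',A); 
C=np.zeros((340,800,3),np.uint8); C[:,:480]=A2; C[:,480:800]=B; cv2.imwrite('pics/c2.png',C)
E
```

```text
(no output)
```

View pics/c1.png

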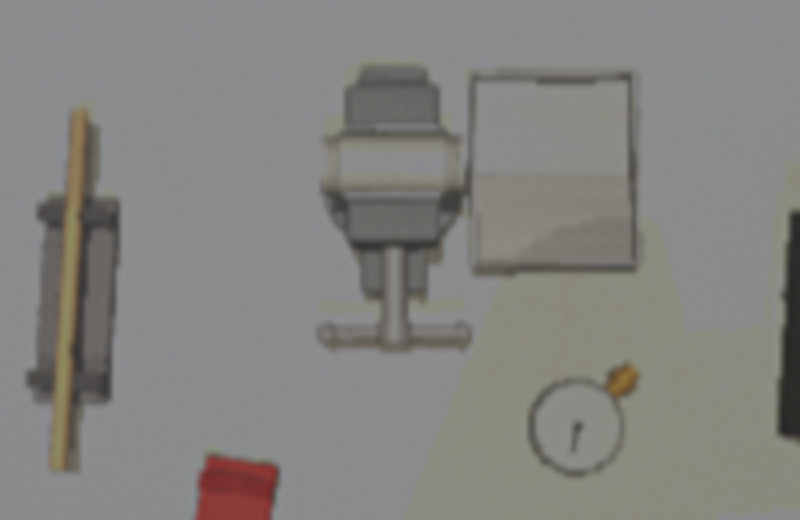

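View pics/c2.png

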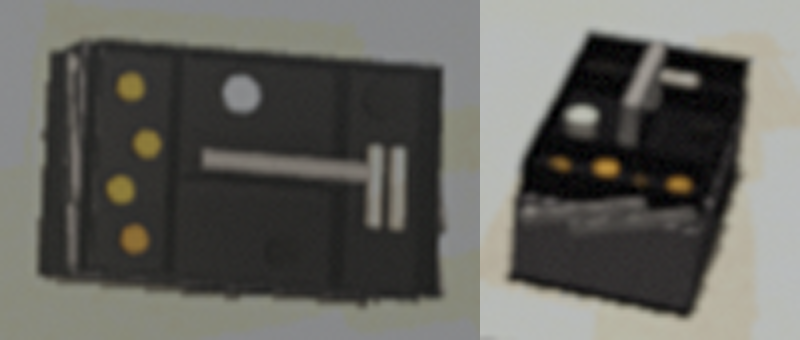

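```bash
python3 - <<'E'
from h import *
np.set_printoptions(precision=4,suppress=True)
d=load('top0')
o=np.array([210,150])
def P(u,v,z,o=o): return at(d,np.array([u,v])/4+o,z)
e1=P(80,107,.041);e2=P(64,470,.041);print('dowel',e1,e2,(e1+e2)/2,np.linalg.norm(e1-e2),np.arctan2(*(e1-e2)[1::-1]))
b1=P(325,163,.08);b2=P(460,163,.08);print('barrel',b1,b2,(b1+b2)/2,np.linalg.norm(b1-b2),np.arctan2(*(b2-b1)[1::-1]))
D=[P(*c,.027) for c in((470,72),(635,75),(635,268),(472,270))];print('dish',np.mean(D,0),D)
R=[P(*c,.045) for c in((40,205),(118,205),(108,395),(28,380))];print('rest',np.mean(R,0))
o2=np.array([395,190])
h1=P(203,158,.1435,o2);h2=P(372,172,.1435,o2);print('handle',h1,h2,(h1+h2)/2,np.linalg.norm(h1-h2),np.arctan2(*(h1-h2)[1::-1]))
C=[P(*c,.117,o2) for c in((90,42),(440,68),(438,295),(75,275))];print('tray',np.mean(C,0),C)
s=load('side0'); c=np.mean(D,0)
for X in (e1,e2,b1,b2,h1,h2): print(proj(s,X))
E
```

```text
dowel [0.5662 0.3458 0.041 ] [0.3265 0.3472 0.041 ] [0.4464 0.3465 0.041 ] 0.23973453065021127 -0.005665681468171119
barrel [0.5252 0.1794 0.08  ] [0.5264 0.0927 0.08  ] [0.5258 0.1361 0.08  ] 0.08673005199427831 -1.5563096230167779
dish [0.5299 0.0284 0.027 ] [array([0.5967, 0.085 , 0.027 ]), array([ 0.5962, -0.0271,  0.027 ]), array([ 0.4648, -0.0268,  0.027 ]), array([0.4619, 0.0823, 0.027 ])]
rest [0.4399 0.3445 0.045 ]
handle [ 0.4277 -0.1954  0.1435] [ 0.4207 -0.2964  0.1435] [ 0.4242 -0.2459  0.1435] 0.10123449319523171 1.5021717916472777
tray [ 0.4229 -0.2392  0.117 ] [array([ 0.5   , -0.1355,  0.117 ]), array([ 0.4869, -0.352 ,  0.117 ]), array([ 0.3479, -0.3451,  0.117 ]), array([ 0.3569, -0.1241,  0.117 ])]
[262.5678 272.5043]
[361.3972 294.5384]
[298.0183 216.9298]
[306.2564 195.5394]
[360.9727 126.6844]
[368.1285 111.0653]
```

Emit:
apply_moves([
  [24,42,10],
  [48,84,20],
  [72,126,30],
  [96,168,40],
  [120,210,50],
  [144,252,60],
  [168,294,60],
  [192,336,60],
  [216,378,60],
  [240,420,60],
], roll=[0.14,0.28,0.42,0.56,0.7,0.84,0.98,1.12,1.26,1.4])

```text
time: 1.1
tcp_pos: [0.4687, -0.1049, 0.2642]
ee_rot: [-1.934, -2.474, 0.002]
contact_force: [0.4, 0.2, 0.0]
width: 0.0941
```

Emit:
apply_moves([
  [0,45,0],
  [0,90,0],
  [0,135,0],
  [0,180,0],
  [-4,225,0],
  [-12,270,0],
  [-20,315,-10],
  [-28,360,-20],
  [-36,405,-40],
  [-44,450,-60],
], roll=[0.13,0.26,0.4,0.53,0.66,0.8,0.93,1.06,1.2,1.327])

```text
time: 2.1
tcp_pos: [0.4241, 0.3469, 0.2036]
ee_rot: [-0.009, 3.141, -0.003]
contact_force: [0.6, -1.0, -0.8]
width: 0.094
```

```bash
python3 - <<'E'
from h import *
d=snap('wrist','w1'); print(-d['R'].T@d['t'],d['K'][0,0],d['R'][2]); s=read_state();print(s['tcp_pos'],s['ee_rot'])
E
```

```text
[0.35533054 0.34609976 0.38263897] 336.51164149759455 [ 0.24174429 -0.00143168 -0.97033893]
[0.41987662 0.35176892 0.19909358] [ 2.12377175e-02 -3.13401499e+00 -2.05141518e-04]
```

View pics/w1.png

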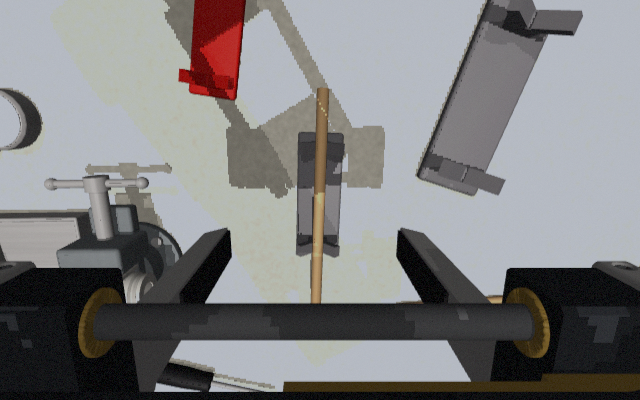

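```bash
python3 - <<'E'
from h import *
np.set_printoptions(precision=4,suppress=True)
d=snap('wrist','w1b'); s=read_state(); print(s['tcp_pos'],s['ee_rot'])
a=d['pixels'].astype(int); m=((a[:,:,0]-a[:,:,2])>45)&(a[:,:,0]>110)
m[300:]=0; m[:,:270]=0;m[:,370:]=0
ys,xs=np.nonzero(m); print(ys.min(),ys.max(),len(ys))
for lo,hi in((ys.min()+3,ys.min()+33),(205,235),(265,292)):
    k=(ys>lo)&(ys<hi)
    for v in (lo+hi)/2,: print(at(d,(np.mean([ (xs[ys==r].min()+xs[ys==r].max())/2 for r in range(lo,hi) if (ys==r).any()]),v),.037))
print('end',at(d,(322,ys.min()),.035),'rest ends',[at(d,p,.045) for p in((320,134),(317,250))],[at(d,p,.010) for p in((320,134),(317,255))])
E
```

```text
[0.4206 0.3482 0.2   ] [ 0.0121 -3.1341  0.0065]
94 299 1983
[0.3457 0.3535 0.037 ]
[0.4564 0.3509 0.037 ]
[0.524  0.3493 0.037 ]
end [0.3286 0.3576 0.035 ] rest ends [array([0.3665, 0.3562, 0.045 ]), array([0.487 , 0.3554, 0.045 ])] [array([0.368 , 0.3569, 0.01  ]), array([0.5074, 0.356 , 0.01  ])]
```

Emit:
apply_moves([
  [1,1,-40],
  [2,2,-80],
  [2,2,-120],
  [2,2,-150],
  [2,2,-170],
  [2,2,-182],
  [2,2,-182],
  [2,2,-182],
], roll=[-0.01,-0.02,-0.02,-0.02,-0.02,-0.02,-0.02,-0.02], hand=50, squeeze=15)

```text
time: 3.0
tcp_pos: [0.4235, 0.3503, 0.0189]
ee_rot: [-0.02, -3.135, 0.005]
contact_force: [0.6, 0.3, 0.7]
width: 0.0502
```

Emit:
apply_moves([
  [0,0,0],
  [0,0,0],
  [0,0,0],
  [0,0,0],
  [0,0,0],
  [0,0,0],
], roll=[0,0,0,0,0,0], hand=0, squeeze=15)

```text
time: 3.6
tcp_pos: [0.4239, 0.3523, 0.0198]
ee_rot: [-0.022, -3.136, -0.001]
contact_force: [-1.2, 4.9, 1.8]
width: 0.0113
```

```bash
python3 - <<'E'
from h import *
for i in range(2):
    s=read_state();print(s['time'],s['tcp_pos'],s['ee_rot'],s['contact_force'],s['width'])
E
```

```text
3.6 [0.42391964 0.35231889 0.01975898] [-2.16736660e-02 -3.13643983e+00 -9.34811522e-04] [-1.22671787  4.92153514  1.83777891] 0.01127161585383562
3.6 [0.42391964 0.35231889 0.01975898] [-2.16736660e-02 -3.13643983e+00 -9.34811522e-04] [-1.22671787  4.92153514  1.83777891] 0.01127161585383562
```

Emit:
apply_moves([
  [0,0,10],
  [0,0,40],
  [0,0,80],
  [10,10,110],
  [30,20,120],
  [55,30,120],
  [80,30,120],
  [100,30,120],
  [102,30,120],
  [102,30,120],
], roll=[0,0,0,-0.14,-0.28,-0.42,-0.56,-0.7,-0.84,-0.98], hand=0, squeeze=45)

```text
time: 4.6
tcp_pos: [0.5267, 0.3815, 0.1398]
ee_rot: [-1.505, -2.753, -0.003]
contact_force: [1.2, -0.0, -0.2]
width: 0.0108
```

Emit:
apply_moves([
  [0,-5,-10],
  [0,-10,-20],
  [0,-15,-30],
  [0,-20,-40],
  [0,-25,-50],
  [0,-25,-60],
  [0,-25,-70],
  [0,-25,-75],
  [0,-25,-75],
], roll=[-0.14,-0.28,-0.42,-0.55,-0.565,-0.565,-0.565,-0.565,-0.565])

```text
time: 5.5
tcp_pos: [0.5259, 0.3563, 0.0636]
ee_rot: [-2.212, -2.226, -0.001]
contact_force: [1.0, -0.5, -0.1]
width: 0.0105
```

```bash
python3 - <<'E'
from h import *
T=snap('top','t2');S=snap('side','s2');W=snap('wrist','w2')
s=read_state();print(s['time'],s['tcp_pos'],s['ee_rot'],s['contact_force'],s['width'])
a=cv2.resize(T['pixels'][130:260,210:350],None,fx=3,fy=3,interpolation=2)
b=cv2.resize(S['pixels'][150:300,230:360],None,fx=2.6,fy=2.6,interpolation=2)
C=np.zeros((600,800,3),np.uint8);C[:390,:420]=a;C[:390,420:758]=b[:390]
C[390:600,:420]=cv2.resize(W['pixels'][:,:],(420,262))[:210];cv2.imwrite('pics/c3.png',C[:,:,::-1])
cv2.imwrite('pics/w2.png',W['pixels'][:,:,::-1])
E
```

```text
5.65 [0.5270894  0.35689328 0.06526553] [-2.21291348 -2.22592588 -0.00592905] [ 0.83802448 -0.99523158 -0.15503843] 0.010744937468693427
```

View pics/c3.png

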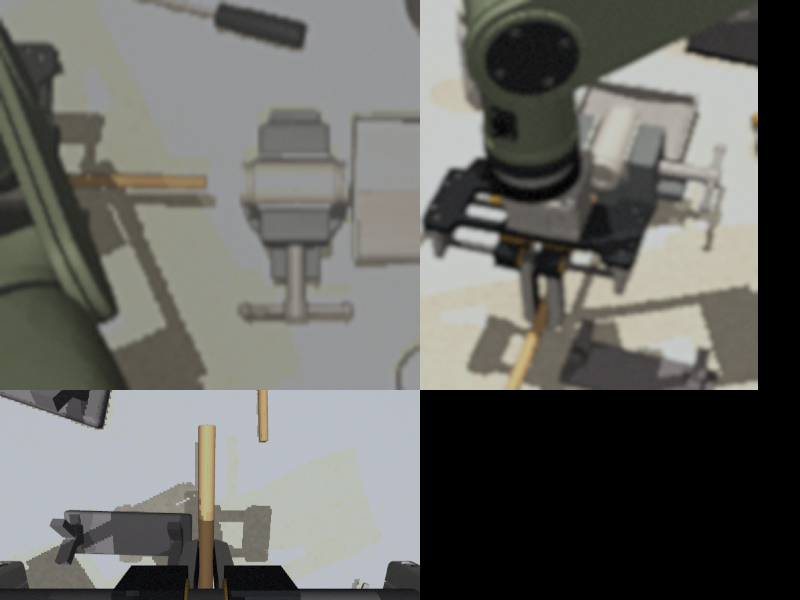

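```bash
python3 - <<'E'
from h import *
np.set_printoptions(precision=1,suppress=True,linewidth=150)
T=load('t2'); g=cv2.cvtColor(T['pixels'],cv2.COLOR_RGB2GRAY).astype(int)
for c in (292,293,294,320,321,322): print(c,g[176:206,c])
a=T['pixels'].astype(int); b=a[:,:,0]-a[:,:,2]
for c in(242,250,260,270,276,277,278,279,280): 
    w=np.clip(b[180:202,c]-15,0,None); print(c,(w*np.arange(180,202)).sum()/max(w.sum(),1),w.sum())
E
```

```text
292 [150 150 150 149 148 148 149 141 122 115 126 137 142 144 145 144 141 138 133 125 114  96  85  97 106 107 106 115 133 145]
293 [151 150 151 149 149 149 148 136 116 114 127 136 142 144 145 145 142 138 133 124 113  95  80  79  84  83  82  96 110 119]
294 [152 151 151 150 150 150 143 124 110 116 128 135 138 140 139 139 135 134 129 123 115  99  82  71  72  71  77 100 109 107]
320 [142 144 142 140 137 125 107 100 114 133 142 147 149 149 149 149 148 149 145 139 128 114 102  86  76  75  82 101 115 115]
321 [152 151 151 149 150 143 123 105 108 123 134 140 142 142 143 142 141 140 136 129 117 102  84  74  73  72  79 102 116 112]
322 [151 151 149 149 150 150 142 120 105 115 128 136 141 144 144 143 140 136 130 122 109  91  77  72  72  71  79  99 107 102]
242 189.10714285714286 84
250 189.5482233502538 197
260 189.76288659793815 194
270 190.3167701863354 161
276 190.32716049382717 162
277 190.46451612903226 155
278 190.8 70
279 196.55555555555554 9
280 196.71428571428572 7
```

Emit:
apply_moves([
  [-3,0,0],
  [-3,-8,0],
  [-3,-16,0],
  [-3,-22,0],
  [-3,-28,0],
  [-3,-34,0],
  [-3,-40,0],
  [-3,-45,0],
  [-3,-50,0],
  [-3,-50,0],
], roll=[0.015,0.015,0.015,0.015,0.015,0.015,0.015,0.015,0.015,0.015])

```text
time: 6.65
tcp_pos: [0.5241, 0.3062, 0.0652]
ee_rot: [-2.197, -2.242, -0.005]
contact_force: [0.4, 0.2, 0.1]
width: 0.0107
```

```bash
python3 - <<'E'
from h import *
T=snap('top','t3')
s=read_state();print(s['time'],s['tcp_pos'],s['ee_rot'],s['contact_force'],s['width'])
a=T['pixels'].astype(int); b=a[:,:,0]-a[:,:,2]
for c in(250,256,262,268,274,280,284,287,289,290,291,292,293): 
    w=np.clip(b[180:202,c]-15,0,None); print(c,round((w*np.arange(180,202)).sum()/max(w.sum(),1),2),w.sum())
E
```

```text
6.7 [0.52411089 0.30663163 0.06525059] [-2.19663961 -2.24175923 -0.00589905] [-0.44088445  0.94924743 -0.112998  ] 0.010854119185349568
250 0.0 0
256 0.0 0
262 190.29 76
268 190.11 183
274 190.25 181
280 190.36 162
284 190.41 151
287 190.59 153
289 190.57 121
290 194.0 2
291 0.0 0
292 187.33 3
293 183.5 2
```

Emit:
apply_moves([
  [0,-7,0],
  [0,-14,0],
  [0,-21,0],
  [0,-28,0],
  [0,-35,0],
  [0,-42,0],
  [0,-48,0],
  [0,-53,0],
  [0,-58,0],
  [1,-62,0],
], roll=[0,0,0,0,0,0,0,0,0,0])

```text
time: 7.7
tcp_pos: [0.5255, 0.2477, 0.0661]
ee_rot: [-2.195, -2.238, -0.015]
contact_force: [-0.8, 8.5, 0.3]
width: 0.0108
```

```bash
python3 - <<'E'
from h import *
T=snap('top','t4')
s=read_state();print(s['time'],s['tcp_pos'],s['ee_rot'],s['contact_force'],s['width'])
cv2.imwrite('pics/c4.png',cv2.resize(T['pixels'][150:250,230:380],None,fx=4,fy=4,interpolation=2)[:,:,::-1])
E
```

```text
7.75 [0.5256618  0.24689876 0.06608411] [-2.19578971 -2.23868773 -0.0143404 ] [-0.16158149  7.12750137 -0.02875404] 0.010541850452584095
```

View pics/c4.png

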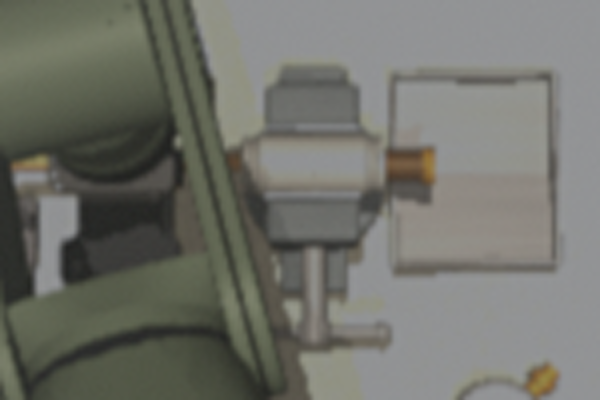

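Emit:
apply_moves([
  [0,-5,0],
  [0,-10,0],
  [0,-14,0],
  [0,-18,0],
  [0,-22,0],
  [0,-22,0],
  [0,-22,0],
], roll=[0,0,0,0,0,0,0])

```text
time: 8.45
tcp_pos: [0.5257, 0.2246, 0.066]
ee_rot: [-2.196, -2.238, -0.014]
contact_force: [0.5, 0.0, 0.0]
width: 0.0107
```

```bash
python3 - <<'E'
from h import *
T=snap('top','t5')
s=read_state();print(s['time'],s['tcp_pos'],s['contact_force'])
cv2.imwrite('pics/c5.png',cv2.resize(T['pixels'][150:250,230:380],None,fx=4,fy=4,interpolation=2)[:,:,::-1])
E
```

```text
8.5 [0.52568686 0.22479758 0.06604838] [ 0.3016648  -0.6586551   0.40312698]
```

View pics/c5.png

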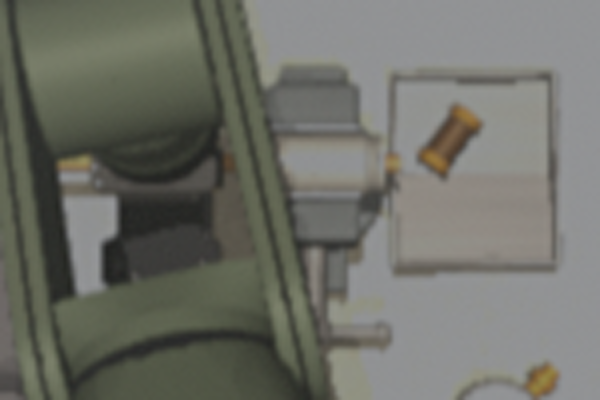

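Emit:
apply_moves([
  [0,15,0],
  [0,32,0],
  [0,50,0],
  [0,68,0],
  [0,86,0],
  [0,104,0],
  [0,122,0],
  [0,140,0],
  [0,155,5],
  [0,160,40],
], roll=[0,0,0,0,0,0,0,0,0,0])

```text
time: 9.5
tcp_pos: [0.5218, 0.3848, 0.1013]
ee_rot: [-2.192, -2.237, 0.002]
contact_force: [0.3, 0.1, -0.3]
width: 0.011
```

Emit:
apply_moves([
  [0,0,35],
  [-10,0,50],
  [-20,-5,50],
  [-35,-10,50],
  [-50,-15,50],
  [-65,-20,50],
  [-80,-25,50],
  [-95,-30,50],
  [-102,-33,50],
  [-102,-33,50],
], roll=[0.1,0.24,0.38,0.52,0.66,0.8,0.94,1.08,1.22,1.36])

```text
time: 10.5
tcp_pos: [0.4188, 0.3519, 0.1518]
ee_rot: [-0.289, -3.122, 0.011]
contact_force: [1.1, 0.5, -1.3]
width: 0.0107
```

```bash
python3 - <<'E'
from h import *
np.set_printoptions(precision=4,suppress=True)
s=read_state();print(s['time'],s['tcp_pos'],s['ee_rot'],s['width'],'yaw',2*np.arctan2(s['ee_rot'][1],s['ee_rot'][0])%(2*np.pi))
T=load('t5')
q=lambda u,v,z: at(T,(u/4+230,v/4+150),z)
a,b=q(435,165,.03),q(466,113,.03);print((a+b)/2,np.arctan2(*(b-a)[1::-1]),np.linalg.norm(a-b))
E
```

```text
10.5 [0.4188 0.3519 0.1518] [-0.2887 -3.1216  0.0105] 0.010696231943679963 yaw 2.957143128384698
[0.5508 0.0439 0.03  ] -0.5245834298453866 0.04132692765765391
```

Emit:
apply_moves([
  [5,1,-10],
  [5,1,-40],
  [5,1,-70],
  [5,1,-95],
  [5,1,-110],
  [5,1,-118],
  [5,1,-124],
  [5,1,-129],
  [5,1,-131],
  [5,1,-131],
], roll=[0.14,0.171,0.171,0.171,0.171,0.171,0.171,0.171,0.171,0.171])

```text
time: 11.5
tcp_pos: [0.4241, 0.3531, 0.0212]
ee_rot: [-0.021, -3.136, 0.011]
contact_force: [0.1, -0.1, 0.1]
width: 0.0107
```

```bash
python3 - <<'E'
from h import *
s=read_state();print(s['time'],s['tcp_pos'],s['ee_rot'],s['contact_force'],s['width'])
E
```

```text
11.5 [0.42411971 0.35313744 0.02123834] [-0.02111225 -3.1360665   0.01078284] [ 0.0845127  -0.05111656  0.06063802] 0.010716503820409505
```

Emit:
apply_moves([
  [0,0,-1],
  [0,0,-2],
  [0,0,-2],
  [0,0,-2],
], roll=[0,0,0,0])

```text
time: 11.9
tcp_pos: [0.4248, 0.3532, 0.0199]
ee_rot: [-0.021, -3.137, 0.01]
contact_force: [-0.1, -1.4, 2.4]
width: 0.011
```

Emit:
apply_moves([
  [0,0,0],
  [0,0,0],
  [0,0,0],
  [0,0,0],
  [0,0,20],
  [0,0,60],
  [0,0,110],
  [0,0,150],
  [0,0,180],
], roll=[0,0,0,0,0,0,0,0,0], hand=50)

```text
time: 12.8
tcp_pos: [0.4256, 0.3539, 0.2032]
ee_rot: [-0.021, -3.141, 0.007]
contact_force: [-0.4, 0.0, -0.0]
width: 0.0499
```

```bash
python3 - <<'E'
from h import *
np.set_printoptions(precision=4,suppress=True)
d=snap('wrist','w6'); s=read_state();print(s['time'],s['tcp_pos'],s['ee_rot'],s['contact_force'],s['width'])
a=d['pixels'].astype(int); m=((a[:,:,0]-a[:,:,2])>45)&(a[:,:,0]>110)
m[300:]=0; m[:,270-20:];m[:,:270]=0;m[:,370:]=0
ys,xs=np.nonzero(m); print(ys.min(),ys.max(),len(ys))
for lo,hi in((ys.min()+3,ys.min()+33),(205,235),(265,292)):
    print(at(d,(np.mean([ (xs[ys==r].min()+xs[ys==r].max())/2 for r in range(lo,hi) if (ys==r).any()]),(lo+hi)/2),.037))
print('end',at(d,(322,ys.min()),.035)); np.set_printoptions()
E
```

```text
12.85 [0.4282 0.3556 0.2084] [0.0207 3.135  0.0002] [1.154  0.1012 2.5135] 0.04984075369341685
87 299 2094
[0.3458 0.3534 0.037 ]
[0.4645 0.3506 0.037 ]
[0.5331 0.349  0.037 ]
end [0.3288 0.3615 0.035 ]
```

Emit:
apply_moves([
  [0,-45,20],
  [0,-95,30],
  [0,-145,30],
  [0,-195,30],
  [0,-245,30],
  [0,-295,30],
  [0,-345,30],
  [0,-395,30],
  [0,-445,30],
  [0,-495,30],
], roll=[-0.14,-0.28,-0.42,-0.57,-0.72,-0.87,-1.02,-1.17,-1.32,-1.47])

```text
time: 13.85
tcp_pos: [0.4277, -0.139, 0.238]
ee_rot: [2.126, 2.306, -0.006]
contact_force: [1.3, 0.8, 0.2]
width: 0.0499
```

Emit:
apply_moves([
  [-1,-45,0],
  [-2,-90,0],
  [-2,-105,0],
  [-2,-105,0],
], roll=[-0.12,-0.152,-0.152,-0.152])

```text
time: 14.25
tcp_pos: [0.4252, -0.2454, 0.2373]
ee_rot: [2.299, 2.136, -0.007]
contact_force: [0.7, -0.3, -0.1]
width: 0.05
```

```bash
python3 - <<'E'
from h import *
d=snap('wrist','w7');s=read_state();print(s['time'],s['tcp_pos'],s['ee_rot'],2*np.arctan2(s['ee_rot'][1],s['ee_rot'][0])%(2*np.pi))
for X in((.4277,-.1954,.1435),(.4207,-.2964,.1435)): print(proj(d,X))
E
```

```text
14.3 [ 0.42535074 -0.2437171   0.23732452] [ 2.29786665  2.1382216  -0.00578445] 1.4988517808424249
[310.60971977 139.91061798]
[311.25905779 257.3622576 ]
```

View pics/w7.png

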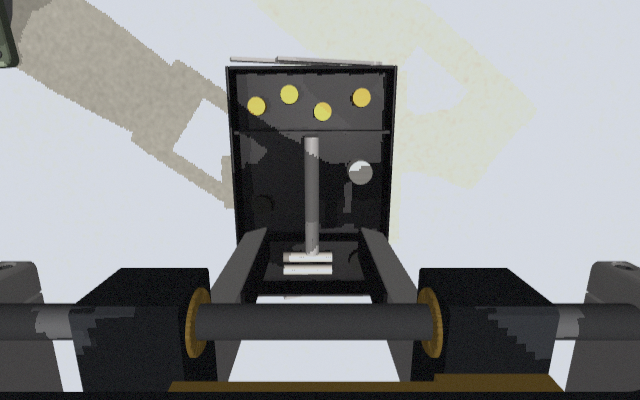

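Emit:
apply_moves([
  [-1,-1,-40],
  [-1,-1,-75],
  [-1,-1,-95],
  [-1,-1,-106],
  [-1,-1,-109],
  [-1,-1,-109],
], roll=[0.0,0.0,0.0,0.0,0.0,0.0], squeeze=15)

```text
time: 14.9
tcp_pos: [0.4249, -0.244, 0.1288]
ee_rot: [2.296, 2.14, -0.005]
contact_force: [0.0, 0.5, 0.6]
width: 0.0499
```

Emit:
apply_moves([
  [0,0,0],
  [0,0,0],
  [0,0,0],
  [0,0,0],
  [0,0,0],
  [0,0,0],
], roll=[0,0,0,0,0,0], hand=0, squeeze=20)

```text
time: 15.5
tcp_pos: [0.4236, -0.2441, 0.129]
ee_rot: [2.297, 2.141, -0.009]
contact_force: [-4.1, 0.4, 3.8]
width: 0.0117
```

```bash
python3 - <<'E'
from h import *
s=read_state();print(s['time'],s['tcp_pos'],s['ee_rot'],s['contact_force'],s['width'])
c,w=np.cos,np.sin; a=np.radians(20)
for q in (.1,.2,.35,.5,.7,.9,1.1,1.3,1.5,1.65,1.8,1.9,1.96,2.0):
    h=90*(c(a)-c(a+q)); print(q,np.round([h*c(-.065),h*w(-.065),90*(w(a+q)-w(a))],0))
E
```

```text
15.5 [ 0.42363428 -0.24409817  0.1289658 ] [ 2.29721292  2.14117217 -0.00869246] [-4.11150385  0.38700279  3.80370864] 0.01168009349535601
0.1 [ 3. -0.  8.]
0.2 [ 8. -1. 16.]
0.35 [16. -1. 27.]
0.5 [25. -2. 37.]
0.7 [40. -3. 47.]
0.9 [56. -4. 55.]
1.1 [73. -5. 59.]
1.3 [91. -6. 59.]
1.5 [109.  -7.  56.]
1.65 [122.  -8.  51.]
1.8 [133.  -9.  45.]
1.9 [141.  -9.  39.]
1.96 [145.  -9.  36.]
2.0 [147. -10.  33.]
```

Emit:
apply_moves([
  [3,0,8],
  [8,-1,16],
  [16,-1,27],
  [25,-2,37],
  [40,-3,47],
  [56,-4,55],
  [64,-4,57],
  [73,-5,59],
  [82,-5,59],
  [91,-6,59],
], roll=[0,0,0,0,0,0,0,0,0,0])

```text
time: 16.5
tcp_pos: [0.5153, -0.2503, 0.1882]
ee_rot: [2.297, 2.141, -0.009]
contact_force: [-0.8, -3.2, -5.2]
width: 0.0112
```

Emit:
apply_moves([
  [9,-1,-1],
  [18,-1,-3],
  [25,-2,-5],
  [31,-2,-8],
  [37,-2,-11],
  [42,-3,-14],
  [46,-3,-17],
  [50,-3,-20],
  [53,-3,-23],
  [54,-4,-24],
], roll=[0,0,0,0,0,0,0,0,0,0])

```text
time: 17.5
tcp_pos: [0.5696, -0.2541, 0.1639]
ee_rot: [2.297, 2.141, -0.008]
contact_force: [-0.8, -1.8, -5.0]
width: 0.0112
```

```bash
python3 - <<'E'
from h import *
s=read_state();print(s['time'],s['tcp_pos'],s['ee_rot'],s['contact_force'],s['width'])
E
```

```text
17.5 [ 0.56957673 -0.25408729  0.16390485] [ 2.29739392  2.14117019 -0.00812679] [-0.84921895 -1.8354645  -5.01738155] 0.011190951595704815
```

Emit:
apply_moves([
  [0,0,0],
  [0,0,0],
  [0,0,0],
  [0,0,20],
  [0,0,60],
  [0,30,100],
  [-4,75,110],
  [-8,125,110],
  [-12,175,100],
  [-16,225,90],
], roll=[0,0,0,0,0,0.14,0.28,0.42,0.57,0.72], hand=40)

```text
time: 18.5
tcp_pos: [0.5541, -0.0294, 0.256]
ee_rot: [1.385, 2.813, -0.004]
contact_force: [0.7, -0.3, -0.3]
width: 0.0398
```

Emit:
apply_moves([
  [-2,40,-15],
  [-3,73,-30],
  [-3,73,-50],
  [-3,73,-60],
  [-3,73,-60],
], roll=[0.13,0.26,0.39,0.4,0.4])

```text
time: 19.0
tcp_pos: [0.5501, 0.0438, 0.1948]
ee_rot: [0.803, 3.033, -0.002]
contact_force: [0.1, -0.3, 1.6]
width: 0.0402
```

```bash
python3 - <<'E'
from h import *
np.set_printoptions(precision=4,suppress=True)
d=snap('wrist','w8');s=read_state();print(s['time'],s['tcp_pos'],s['ee_rot'],s['contact_force'],s['width'],2*np.arctan2(s['ee_rot'][1],s['ee_rot'][0])%(2*np.pi))
t=snap('top','t8'); o=load('top0')
print('bottle cap',at(o,(361,119),.135),'base',at(o,(357,137),.0))
A=np.zeros((400,800,3),np.uint8);A[:,:500]=cv2.resize(d['pixels'],(500,312))[:312] if 0 else d['pixels'][:,70:570]
A[:,500:]=cv2.resize(t['pixels'][140:300,390:510],(300,400));cv2.imwrite('pics/c8.png',A[:,:,::-1])
E
```

```text
19.05 [0.551  0.0433 0.196 ] [ 0.8033  3.0309 -0.0017] [ 0.541   0.3349 -0.0182] 0.03990659997543247 2.6234198452997317
bottle cap [0.7002 0.0066 0.135 ] base [0.6918 0.0021 0.    ]
```

View pics/c8.png

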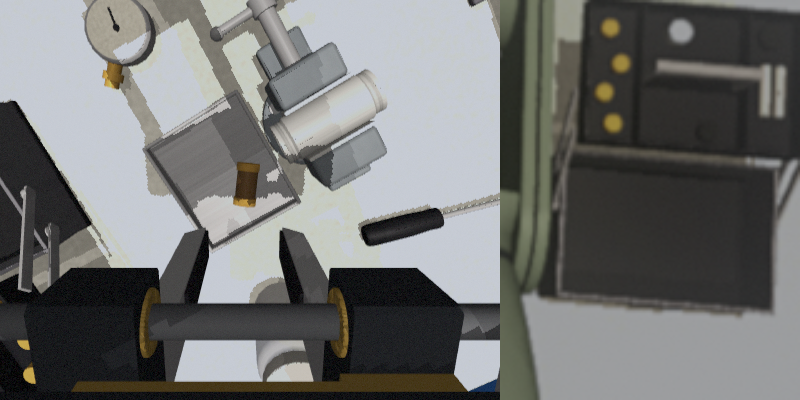

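```bash
python3 - <<'E'
from h import *
np.set_printoptions(precision=4,suppress=True)
d=load('w8'); a,b=at(d,(318.5,168),.03),at(d,(315,202),.03); print(a,b,(a+b)/2,np.arctan2(*(a-b)[1::-1]),np.linalg.norm(a-b))
m=d['pixels'].astype(int); m=((m[:,:,0]-m[:,:,2])>40); m[:140]=0;m[225:]=0;m[:,:290]=0;m[:,345:]=0
r=cv2.minAreaRect(np.argwhere(m)[:,::-1].astype(np.float32)); print(r, [at(d,p,.025) for p in cv2.boxPoints(r)], at(d,r[0],.025))
E
```

```text
[0.5383 0.0558 0.03  ] [0.568  0.0348 0.03  ] [0.5532 0.0453 0.03  ] 2.526827911736095 0.03629814813694559
((315.92681884765625, 184.65853881835938), (22.307170867919922, 44.1726188659668), 6.340191841125488) [array([0.5657, 0.0206, 0.025 ]), array([0.5274, 0.0487, 0.025 ]), array([0.541 , 0.0674, 0.025 ]), array([0.5799, 0.0399, 0.025 ])] [0.5532 0.0444 0.025 ]
```

Emit:
apply_moves([
  [1,1,-40],
  [2,1,-80],
  [2,1,-120],
  [2,1,-150],
  [2,1,-168],
  [2,1,-176],
  [2,1,-181],
  [2,1,-181],
], roll=[-0.1,-0.1,-0.1,-0.1,-0.1,-0.1,-0.1,-0.1])

```text
time: 19.9
tcp_pos: [0.5547, 0.0436, 0.0166]
ee_rot: [0.955, 2.983, -0.001]
contact_force: [0.5, -0.3, 0.2]
width: 0.0401
```

Emit:
apply_moves([
  [0,0,0],
  [0,0,0],
  [0,0,0],
  [0,0,0],
  [0,0,0],
], roll=[0,0,0,0,0], hand=0, squeeze=25)

```text
time: 20.4
tcp_pos: [0.5558, 0.0435, 0.0178]
ee_rot: [0.954, 2.981, -0.001]
contact_force: [-0.7, 0.0, 6.2]
width: 0.0213
```

Emit:
apply_moves([
  [0,0,10],
  [0,0,40],
  [0,0,80],
  [0,0,125],
  [0,0,170],
  [0,0,200],
  [0,0,200],
], roll=[0,0,0,0,0,0,0])

```text
time: 21.1
tcp_pos: [0.5592, 0.0434, 0.2241]
ee_rot: [0.95, 2.971, 0.004]
contact_force: [0.5, 1.0, -0.7]
width: 0.0212
```

```bash
python3 - <<'E'
from h import *
d=snap('wrist','w9');s=read_state();print(s['time'],s['tcp_pos'],s['ee_rot'],s['contact_force'],s['width'],2*np.arctan2(s['ee_rot'][1],s['ee_rot'][0])%(2*np.pi))
E
```

```text
21.15 [0.55723799 0.04349496 0.22056477] [9.51932663e-01 2.97633195e+00 1.49650386e-03] [ 0.39261265  0.50533382 -1.7544205 ] 0.02102537409648743 2.5224876292686274
```

Emit:
apply_moves([
  [-20,-38,15],
  [-42,-78,30],
  [-64,-118,30],
  [-86,-158,30],
  [-108,-198,30],
  [-130,-240,30],
  [-152,-286,20],
  [-152,-286,-10],
  [-152,-286,-50],
  [-152,-286,-90],
], roll=[0.1,0.22,0.34,0.46,0.554,0.554,0.554,0.554,0.554,0.554])

```text
time: 22.15
tcp_pos: [0.4034, -0.2419, 0.1272]
ee_rot: [0.105, 3.126, 0.012]
contact_force: [0.2, -0.4, -1.8]
width: 0.0212
```

```bash
python3 - <<'E'
from h import *
d=snap('wrist','w10');t=snap('top','t10');s=read_state();print(s['time'],s['tcp_pos'],s['ee_rot'],s['contact_force'],s['width'],2*np.arctan2(s['ee_rot'][1],s['ee_rot'][0])%(2*np.pi))
A=np.zeros((400,800,3),np.uint8);A[:,:500]=d['pixels'][:,70:570]
A[:,500:]=cv2.resize(t['pixels'][140:300,390:510],(300,400));cv2.imwrite('pics/c10.png',A[:,:,::-1])
E
```

```text
22.25 [ 0.39912888 -0.23748655  0.1225955 ] [0.10369597 3.13795859 0.02735937] [-0.65347814  1.96058506 -1.38154604] 0.02129684978532721 3.0755253382389616
```

View pics/c10.png

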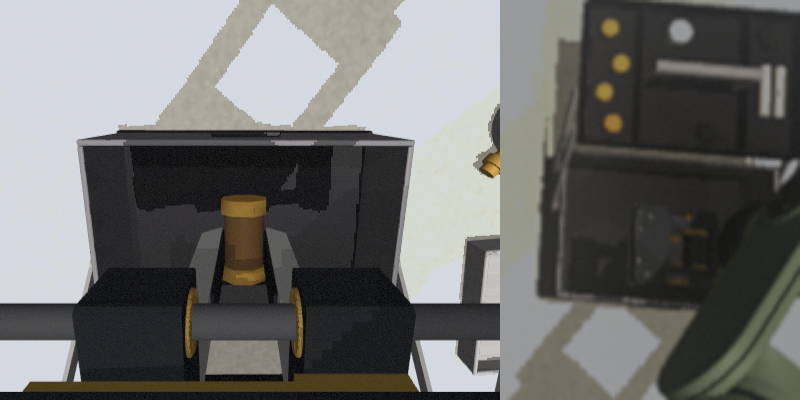

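Emit:
apply_moves([
  [5,-4,-25],
  [5,-4,-50],
  [5,-4,-70],
  [5,-4,-85],
  [5,-4,-94],
  [5,-4,-100],
  [5,-4,-103],
  [5,-4,-103],
], roll=[0,0,0,0,0,0,0,0])

```text
time: 23.05
tcp_pos: [0.4044, -0.2416, 0.0199]
ee_rot: [0.103, 3.138, 0.027]
contact_force: [-0.1, -1.0, -1.8]
width: 0.021
```

Emit:
apply_moves([
  [0,0,-2],
  [0,0,-4],
  [0,0,-4],
], roll=[0,0,0])

```text
time: 23.35
tcp_pos: [0.4044, -0.2416, 0.016]
ee_rot: [0.103, 3.138, 0.027]
contact_force: [-0.1, 0.0, 0.1]
width: 0.0212
```

Emit:
apply_moves([
  [0,0,-1],
  [0,0,-2],
  [0,0,-2],
], roll=[0,0,0])

```text
time: 23.65
tcp_pos: [0.4049, -0.2419, 0.0146]
ee_rot: [0.104, 3.137, 0.026]
contact_force: [0.5, 0.8, 4.7]
width: 0.0211
```

Emit:
apply_moves([
  [0,0,0],
  [0,0,0],
  [0,0,0],
  [0,0,0],
  [0,0,10],
  [0,0,40],
  [0,0,80],
  [0,0,125],
  [0,0,175],
  [0,0,225],
], roll=[0,0,0,0,0,0,0,0,0,0], hand=40)

```text
time: 24.65
tcp_pos: [0.4045, -0.2414, 0.2421]
ee_rot: [0.104, 3.136, 0.026]
contact_force: [1.2, -0.4, -1.1]
width: 0.04
```

```bash
python3 - <<'E'
from h import *
np.set_printoptions(precision=4,suppress=True)
d=snap('wrist','w11');s=read_state();print(s['time'],s['tcp_pos'],s['contact_force'],s['width'],2*np.arctan2(s['ee_rot'][1],s['ee_rot'][0])%(2*np.pi))
m=d['pixels'].astype(int); m=((m[:,:,0]-m[:,:,2])>40); m[290:]=0
n,l,st,c=cv2.connectedComponentsWithStats(m.astype(np.uint8))
for i in range(1,n):
    if st[i,4]>30: print(st[i],c[i],at(d,c[i],.02))
E
```

```text
24.7 [ 0.4088 -0.2452  0.252 ] [ 2.447  -1.649   4.2033] 0.039853083324381346 3.0759353538259973
[483 139  23  22 295] [493.9661 149.739 ] [ 0.3892 -0.0219  0.02  ]
[301 154  20  40 644] [310.5481 172.9612] [ 0.4024 -0.2423  0.02  ]
```

Emit:
apply_moves([
  [15,-1,15],
  [33,-3,15],
  [50,-4,15],
  [66,-5,15],
  [83,-7,15],
  [100,-8,15],
  [117,-9,15],
  [134,-10,15],
  [150,-12,15],
  [164,-12,15],
], roll=[-0.14,-0.28,-0.43,-0.58,-0.73,-0.88,-1.03,-1.18,-1.33,-1.48], hand=50)

```text
time: 25.7
tcp_pos: [0.5734, -0.2572, 0.2672]
ee_rot: [2.189, 2.231, -0.011]
contact_force: [-0.2, 0.1, -0.6]
width: 0.0499
```

Emit:
apply_moves([
  [0,0,0],
  [0,0,0],
  [0,0,0],
], roll=[-0.1,-0.1,-0.1])

```text
time: 26.0
tcp_pos: [0.5732, -0.2572, 0.2673]
ee_rot: [2.296, 2.122, -0.013]
contact_force: [0.1, 0.0, -0.6]
width: 0.0497
```

```bash
python3 - <<'E'
from h import *
np.set_printoptions(precision=4,suppress=True)
d=snap('wrist','w12');s=read_state();print(s['time'],s['tcp_pos'],s['contact_force'],s['width'],2*np.arctan2(s['ee_rot'][1],s['ee_rot'][0])%(2*np.pi))
g=cv2.cvtColor(d['pixels'],cv2.COLOR_RGB2GRAY)
for v in (170,190,210): print(v,g[v,285:345:2])
h=np.array([.570,-.2545,.1765]);k=np.array([.0035,.05,0]);print(proj(d,h+k),proj(d,h-k))
E
```

```text
26.05 [ 0.5731 -0.2572  0.2673] [ 1.1682 -0.3377 -0.4917] 0.05014877372866837 1.4915326808395135
170 [ 34  29  32  37  27  29  30  31  32  75  92  96 101 100  95  89  40  25
  20  18  18  23  27  26  23  23  24  18  19  23]
190 [ 33  34  31  28  23  32  33  30  29  72  90  95 100  98  93  89  41  19
  18  17  18  16  19  20  21  27  12  23  19  59]
210 [ 36  34  26  34  19  34  28  18  31  55  87  94 101 103  94  88  53  29
  31  29  17  24  11  17  23  21  33  31  20  58]
[306.5078 135.7367] [308.025  253.7177]
```

Emit:
apply_moves([
  [-1,3,-40],
  [-1,3,-75],
  [-1,3,-92],
  [-1,3,-101],
  [-1,3,-104],
  [-1,3,-104],
], roll=[0.007,0.007,0.007,0.007,0.007,0.007])

```text
time: 26.65
tcp_pos: [0.5724, -0.2546, 0.1641]
ee_rot: [2.288, 2.129, -0.012]
contact_force: [-0.8, -0.4, 0.0]
width: 0.0496
```

Emit:
apply_moves([
  [0,0,0],
  [0,0,0],
  [0,0,0],
  [0,0,0],
  [0,0,0],
  [0,0,0],
], roll=[0,0,0,0,0,0], hand=0, squeeze=20)

```text
time: 27.25
tcp_pos: [0.5712, -0.2545, 0.1643]
ee_rot: [2.289, 2.13, -0.015]
contact_force: [-3.5, 0.3, 3.4]
width: 0.0113
```

```bash
python3 - <<'E'
from h import *
s=read_state();print(s['time'],s['tcp_pos'],s['ee_rot'],s['contact_force'],s['width'])
c,w=np.cos,np.sin; a=np.radians(20); Q=2.0
f=lambda q:np.array([90*(c(a)-c(a+q))*c(-.065),90*(c(a)-c(a+q))*w(-.065),90*(w(a+q)-w(a))])
for q in (1.92,1.8,1.65,1.5,1.35,1.2,1.05,.9,.8,.7,.6,.5,.4,.3,.2,.1,0): print(q,np.round(f(q)-f(Q),0),np.round(f(q)-f(.9),0))
E
```

```text
27.25 [ 0.57118233 -0.25448516  0.16427544] [ 2.28909435  2.13023592 -0.01514911] [-3.47294116  0.33951461  3.41719163] 0.011261482020443652
1.92 [-5.  0.  5.] [ 86.  -6. -16.]
1.8 [-14.   1.  11.] [ 77.  -5. -10.]
1.65 [-26.   2.  18.] [66. -4. -4.]
1.5 [-38.   2.  22.] [53. -3.  1.]
1.35 [-52.   3.  25.] [40. -3.  4.]
1.2 [-65.   4.  26.] [26. -2.  5.]
1.05 [-78.   5.  25.] [13. -1.  3.]
0.9 [-91.   6.  21.] [0. 0. 0.]
0.8 [-100.    6.   18.] [-8.  1. -3.]
0.7 [-108.    7.   14.] [-16.   1.  -7.]
0.6 [-115.    8.    9.] [-24.   2. -12.]
0.5 [-122.    8.    3.] [-31.   2. -18.]
0.4 [-129.    8.   -3.] [-37.   2. -24.]
0.3 [-135.    9.  -10.] [-43.   3. -31.]
0.2 [-140.    9.  -17.] [-48.   3. -38.]
0.1 [-144.    9.  -25.] [-53.   3. -46.]
0 [-147.   10.  -33.] [-56.   4. -55.]
```

Emit:
apply_moves([
  [-5,0,5],
  [-14,1,11],
  [-26,2,18],
  [-38,2,22],
  [-52,3,25],
  [-65,4,26],
  [-78,5,25],
  [-85,6,23],
  [-91,6,21],
  [-91,6,21],
], roll=[0,0,0,0,0,0,0,0,0,0])

```text
time: 28.25
tcp_pos: [0.479, -0.2482, 0.1854]
ee_rot: [2.291, 2.131, -0.016]
contact_force: [-1.2, 1.3, 1.4]
width: 0.011
```

Emit:
apply_moves([
  [-8,1,-3],
  [-16,1,-7],
  [-24,2,-12],
  [-31,2,-18],
  [-37,2,-24],
  [-43,3,-31],
  [-48,3,-38],
  [-51,3,-43],
  [-53,3,-46],
  [-53,3,-46],
], roll=[0,0,0,0,0,0,0,0,0,0])

```text
time: 29.25
tcp_pos: [0.4266, -0.2446, 0.1387]
ee_rot: [2.291, 2.13, -0.013]
contact_force: [5.0, 2.3, -5.6]
width: 0.0114
```

```bash
python3 - <<'E'
from h import *
s=read_state();print(s['time'],s['tcp_pos'],s['ee_rot'],s['contact_force'],s['width'])
E
```

```text
29.25 [ 0.42662626 -0.24458906  0.13874113] [ 2.2909005   2.13013474 -0.01250479] [ 4.99339276  2.33813811 -5.57860952] 0.011432830720553918
```

Emit:
apply_moves([
  [-1,0,-2],
  [-2,0,-4],
  [-2,0,-6],
  [-3,0,-8],
  [-3,0,-9],
  [-3,0,-10],
  [-3,0,-11],
  [-3,0,-11],
], roll=[0,0,0,0,0,0,0,0])

```text
time: 30.05
tcp_pos: [0.4237, -0.2445, 0.1306]
ee_rot: [2.291, 2.131, -0.013]
contact_force: [-5.5, 6.8, 14.3]
width: 0.0113
```

Emit:
apply_moves([
  [0,0,0],
  [0,0,0],
  [0,0,0],
  [0,0,0],
  [0,0,20],
  [0,0,60],
  [0,0,105],
], roll=[0,0,0,0,0,0,0], hand=50)

```text
time: 30.75
tcp_pos: [0.4223, -0.2438, 0.2347]
ee_rot: [2.294, 2.133, -0.014]
contact_force: [0.5, -0.7, 0.4]
width: 0.0498
```

Emit:
apply_moves([
  [0,0,0],
  [0,-40,20],
  [-20,-85,30],
  [-40,-130,30],
  [-60,-175,30],
  [-80,-220,30],
  [-90,-250,30],
  [-90,-250,30],
  [-90,-250,30],
], roll=[0,0,0,0,0,0,0,0,0])

```text
time: 31.65
tcp_pos: [0.3317, -0.4937, 0.2633]
ee_rot: [2.298, 2.133, -0.013]
contact_force: [0.6, 0.6, 0.7]
width: 0.0502
```

```bash
python3 - <<'E'
from h import *
t=snap('top','t13');w=snap('side','s13');s=read_state();print(s['time'],s['tcp_pos'],s['contact_force'],s['width'])
o=load('top0'); p=load('side0')
dif=lambda a,b,r: np.abs(a['pixels'][r].astype(int)-b['pixels'][r]).max(2)
r=np.s_[195:270,400:510]; D=dif(t,o,r); print('case diff',D.mean(),(D>40).sum())
for n,r in dict(bottle=np.s_[95:145,340:380],gauge=np.s_[235:275,335:375],sd=np.s_[120:150,250:315],dowel=np.s_[170:275,215:245],dish=np.s_[165:220,325:372]).items():
    D=dif(t,o,r); print(n,D.mean().round(1),(D>40).sum())
h,k=(.4277,-.1954,.1435),(.4207,-.2964,.1435)
C=np.zeros((560,800,3),np.uint8)
C[:390,:800]=cv2.resize(t['pixels'][90:285,210:520],(800,503))[:390]
C[:390,:800]=cv2.resize(t['pixels'][90:280,200:520],(800,390))
C[390:,:320]=cv2.resize(w['pixels'][100:185,325:405],(320,170)) ; C[390:,330:650]=cv2.resize(p['pixels'][100:185,325:405],(320,170))
cv2.imwrite('pics/c13.png',C[:,:,::-1])
E
```

```text
31.75 [ 0.33265491 -0.49262941  0.2640094 ] [ 0.23171391 -0.05414547  0.38653526] 0.05009763458273379
case diff 3.844606060606061 0
bottle 1.1 0
gauge 1.1 0
sd 1.1 0
dowel 1.6 0
dish 2.9 0
```

View pics/c13.png

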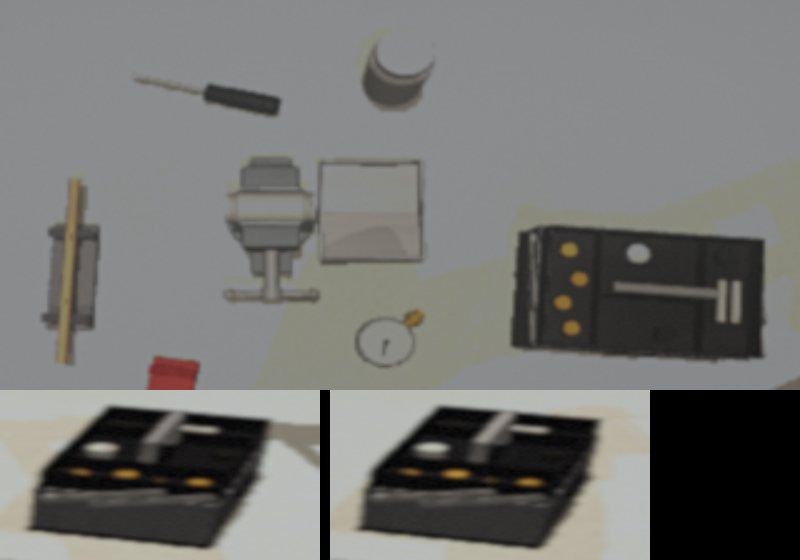

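The last picture shows the tray in its original closed position. The dowel lies in its rest at about (70,270), the dish is empty, and the bottle, gauge and screwdriver are unmoved.

```bash
python3 -c "
from plant import *
print(job_done())"
```

```text
the job is handed in; nothing more can be done
None
```

The job is done and handed in at about 32 s of the 72 s allowed.

- **Pushing out:** I pushed the cartridge out of the barrel's wide end with the dowel; the highest contact force I read was about 8 N. It dropped into the dish.
- **Dowel:** It went back into its rest, on the same line the wrist camera measured before I picked it up, to within about 1 mm.
- **Cartridge:** I raised the tray to its stop and set the cartridge on the case floor. The wrist camera then showed it lying near the middle of the compartment, at about (0.402, -0.242).
- **Tray:** I lowered it while holding the handle all the way and felt it seat at about 14 N before letting go.

**Last checks:** Comparing the top picture with the first one, no pixel changed noticeably at the case, dowel, dish, bottle, gauge or screwdriver. The side crop, compared by eye, shows the same closed tray, and the gripper was clear of everything.

**One small disagreement:** the hand read about 1.6 mm higher when the tray seated than when I first gripped the handle. I put that down to a slightly different grip height, since the pictures match. No check failed.

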